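# Lift the loaded label-roll axle out of its holder

### The arm

A 7-joint arm with a two-finger parallel gripper is mounted at the origin on a cart in front of the work surface, level with it; the furniture and walls round the work are solid. World frame = base frame: x ahead of the robot, y to its left, z up, the work surface at z = 0. Lengths are in m, angles in rad, forces in N, time in s.
With the tool pointing down it reaches from about 0.4 to 0.875 m from the base axis. Payload 4.4 kg.
Tool frame: the origin (TCP) lies at the very end of the fingers, on their centre line; the grasp point (between the pads) lies 19 mm behind it (ctrl.tcp_to_grasp is the distance from the TCP to the grasp point, in m); z points along the fingers, y is the line along which they close (so a half turn about z gives the same grasp; the last joint's range is limited). The gripper opens to 85 mm and grips with 20 to 120 N. Pads are 22 mm wide; open, the fingers measure 114 mm over their backs; the gripper's body (76 mm by 85 mm) begins 54 mm behind the grasp point. The pads swing forward as they close: fully open they stand 13 mm farther back than shut.
Start: joints at [1.182, 0.628, 0.038, 1.517, -0.027, 0.996, -0.02], TCP at [0.206, -0.616, 0.231] pointing down, gripper open.
Joint ranges: [-3.06, 3.06], [-0.37, 2.12], [-1.25, 1.32], [0.18, 2.47], [-1.1, 4.24], [0.23, 1.98], [-2.94, 2.94]. Speed limits (rad/s): [2.57, 2.57, 3.14, 3.14, 3.14, 3.14, 3.14].

### API

Orientations are given as a rotation vector (axis times angle).
In Python, from bench import ctrl gives the robot as it stands. The module is installed in compiled form; this text tells all that it offers.
- The arm moves only by the shell command python3 -m crank 'ROWS' [FORCE]. ROWS is JSON, a list of rows, each a list of 7 numbers: the turn, a rotation vector about the tool's x, y, z as a fraction of full scale, then the shift along the tool's x, y, z as a fraction of full scale, then the opening, from 0 (shut) to 1 (fully open). In form: [[ax, ay, az, tx, ty, tz, grip], ...]. A call has 1 to 10 rows; each row is the pose to reach, as a shift and turn from the pose commanded when the call began, along the tool's axes at that moment, turning the shorter way round; what a row does not reach only later rows make up. Full scale, the value 1, is 0.08 m for a shift and 180 degrees for a turn. A row lasts 1/10 s, in which the tool goes at most 50 mm and 8.59 degrees, less where a joint would pass 70% of its speed; a pose out of reach is approached as far as the arm can. A call with a number of a shift or a turn outside -1 to 1 is refused whole. A call with a gripper value outside its range is refused whole. The fingers move at their own pace and stop on an object; FORCE is the grip in N (left out, the last holds). Time passes only in rows, so rows that repeat a pose let the fingers close. It gives the time, the measured TCP pose, the force, the opening and the grip force at its end, in the units of the state.
- ctrl.state(): the state, without advancing time (a new reading comes with each control period).
- ctrl.grab_frame(name): name is "scene" or "top" or "wrist"; returns the picture (400x640x3 uint8, blue, green, red); there is no depth.
- ctrl.camera_info(name): a dict with "vertical_fov" (degrees; the focal length in pixels is half the picture's height over the tangent of half this angle, whatever the lens; pixels are square), "cx", "cy" (the principal point, pixels), "rvec" (rotation vector, rad) and "tvec" (3), from world to camera coordinates, as OpenCV has them; the wrist camera has in their place "hand_eye" (4x4, takes a point from camera to tool coordinates, whose origin is the TCP and whose axes are the flange's). Camera axes: x right, y down, z forward; pixel columns grow to the right and rows downward; lengths in m; the calibration is good to about 2 mm. A picture is of the moment at which its call begins: read the wrist's pose just before it. camera_info takes no time and is no camera call.
- ctrl.close_job(): hands the job in; it is judged then, once.
The state is a dict: "time": time; "joint_positions": joint angles; "qd": joint speeds; "joint_efforts": joint torques, N m; "ee_pos": TCP position; "tcp_rot": TCP orientation; "contact_force": force on the tool from outside, world axes, zero at the start; "ft_torque": the same for the moment, N m; "gripper_width": finger opening in m; "finger_force": force on a finger pad.
Only numpy, scipy, OpenCV 4.12 (cv2) and the standard library are available. Lean on these libraries where they do the work, as an engineer would, in place of code of your own. Each camera call takes 0.05 s, during which the arm holds its last target. There are 200 camera calls.

### The job

The label rolls are due for a change: take the axle by the black sleeve between its two rolls and free it from the holder's J-shaped slots without forcing it - up out of its seats, back until it meets the stops, then straight up. Hold it level and still in the air by the sleeve, both rolls on it and wholly higher than the top of the holder, so that a colleague can slip a roll off its end. The program finishes while holding it there; leave the other things on the bench where they are.

Things in the scene. Friction and masses are not known exactly. Their poses are not given: they have to be found in the camera images.
- holder: Label-roll holder, dark sheet steel, fixed: base 100x246 mm, two upright cheeks 92 mm deep, 5 mm thick, 112 mm tall, mid-planes at y = -113 and +113 mm. Origin under its middle; x to its back, y to its left along the axle, z up. Seats (round rests for the axle pins): pin centre at x -18, z 75 mm, under a nose whose underside is at z 90; the pins cannot be lifted straight up from there.
- slot_back (a point): Axle-middle position when both pins touch the stops at the back of the J-slots: holder frame x 20, y 0, z 79 mm. From the seat the pins rise over a 4 mm lip (pin centre 79 to 85 mm high in the run), run 38 mm back level, and at the stops the 14 mm wide mouth opens straight up to the cheeks' tops at z 112.
- axle: Lift-out axle, loose, about 0.22 kg, origin at its middle, own y along it. Steel rod 10 mm thick, 256 mm long, its end pins in the holder's slots. Round black sleeve 22 mm thick, 84 mm long at the middle (two thin grey rings on it): grip it there across the axle, firmly (about 70 N). Then grey flanges 52 mm wide, and grey hubs 33 mm thick from 45 to 100 mm out, open outwards. It may spin about y.
- big_roll: White label roll 90 mm in diameter, 50 mm wide, card core 40 mm, hung loosely on one hub, left or right varies; it can slide off outwards if the axle tips steeply. Mass hidden, 0.08 to 0.36 kg. Origin at the middle of its right-hand face, own z along the axle to the left.
- small_roll: White label roll 80 mm in diameter, 48 mm wide, card core 40 mm, hung loosely on the other hub. Mass hidden, 0.08 to 0.36 kg, so either side of the axle may dip. Origin at the middle of its right-hand face, own z along the axle to the left.
- big_roll_mid (a point): Centre of the big roll, about 3 mm below the axle line and 72 to 77 mm from the axle's middle.
- small_roll_mid (a point): Centre of the small roll, about 3 mm below the axle line and 72 to 77 mm from the axle's middle.
- stamp: Rubber stamp with a red knob, 32x48x67 mm, standing on the bench to the left. Leave alone. Origin under its middle.
- ink_pad: Closed flat stamp pad, 72x98x17 mm, on the bench to the left. Leave alone. Origin under its middle.
- tape_measure: Yellow tape measure, 81x92x31 mm, near the bench's right front corner. Leave alone. Origin under its middle.
- scissors: Scissors lying flat, 87x199x9 mm, on the bench to the left. Leave alone. Origin under the middle.
- ballpoint: White and blue ballpoint pen, 11x145x9 mm, lying behind the holder. Leave alone. Origin under its middle.
Things that resemble listed ones, but are neither listed nor needed, are in the scene too. What is shaped like the small_roll but blue is not meant.

How it is judged:
By the outcome, as a careful person would: the job done as asked, in the order asked, and still so for the second after the job is handed in, while the arm keeps its last pose, push and grip.
It also fails if it takes over 38 s, if anything falls off the work surface, if the arm or the gripper's body presses on something with over 40 N, if the wrist force passes 120 N, or if a joint passes its speed limit or range.

## Working session

There is one attempt and no reset: what is moved stays moved. The work goes in short steps, Python scripts to look and compute and a shell command to move; the robot and the scene stay as the last step left them, time stands still between calls to the robot, and variables do not carry over. Pictures are saved under pics/ and viewed, at most 10 in all, crops included, and the job is handed in when it is done.

```bash
mkdir -p pics
python3 - <<'E'
from bench import ctrl
import cv2
s=ctrl.state();print(s)
for n in ["scene","top"]:
    im=ctrl.grab_frame(n);cv2.imwrite(f"pics/{n}0.png",im);print(n,ctrl.camera_info(n))
print(ctrl.camera_info("wrist"),ctrl.tcp_to_grasp)
E
```

```text
{'time': 0.0, 'joint_positions': array([ 1.18222323,  0.62929044,  0.03844501,  1.51836159, -0.02701331,
        0.99628903, -0.02002057]), 'qd': array([-2.37211452e-04,  1.11514190e-03,  6.38645785e-04, -1.85034051e-04,
        6.47857407e-05, -2.08450576e-04,  1.42422553e-03]), 'joint_efforts': array([-7.08009293e-05, -5.63417208e+01,  1.22608244e+00, -1.93446493e+01,
        1.09443121e-02,  1.05067645e-02, -1.16480351e-05]), 'ee_pos': array([ 0.20601415, -0.61584253,  0.23042727]), 'tcp_rot': array([-3.09899523e+00, -5.04476061e-01,  4.79933828e-04]), 'contact_force': array([-0.07848787,  0.05729888, -0.37094127]), 'ft_torque': array([-0.03195988,  0.00412131, -0.01531357]), 'finger_force': 0.0, 'gripper_width': 0.08547225362011249}
scene {'vertical_fov': 57.15170253186555, 'cx': 320.2241765004602, 'cy': 196.91521564815503, 'rvec': array([ 0.94836465, -2.51163721,  1.01763338]), 'tvec': array([0.38605672, 0.26578872, 0.86814378])}
top {'vertical_fov': 54.13184719588304, 'cx': 315.82320845655846, 'cy': 205.6765876668039, 'rvec': array([ 2.12148526, -2.17875713,  0.13343543]), 'tvec': array([0.05890242, 0.48185222, 1.19229808])}
{'vertical_fov': 66.57566778823153, 'cx': 317.17374060451107, 'cy': 202.0087919617316, 'hand_eye': array([[ 1.01678026e-03, -9.54517477e-01, -2.98153236e-01,
         7.62517355e-02],
       [ 9.99999325e-01,  1.13810500e-03, -2.33308000e-04,
        -5.34495398e-04],
       [ 5.62026251e-04, -2.98152798e-01,  9.54517990e-01,
        -1.42421073e-01],
       [ 0.00000000e+00,  0.00000000e+00,  0.00000000e+00,
         1.00000000e+00]])} 0.0187
```

View pics/scene0.png

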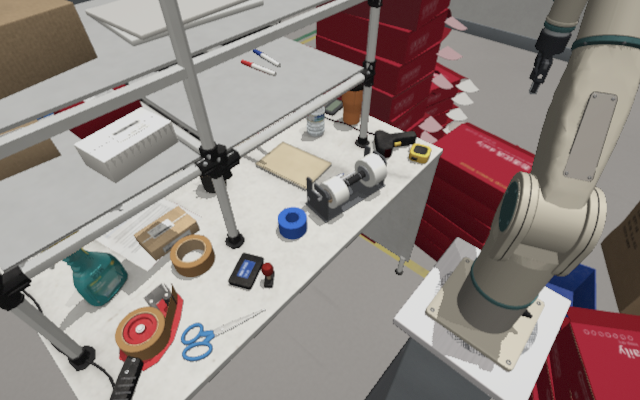

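View pics/top0.png

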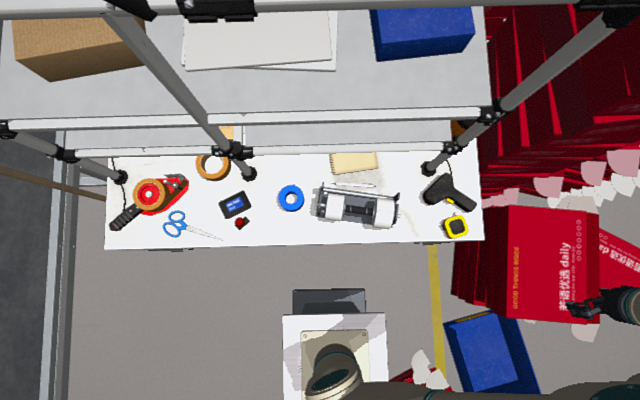

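The top view shows the holder at about (357,205), with white rolls at (331,205) and (382,212) and the black sleeve between them. The blue ring at (291,198) is a distractor. A shelf rail runs behind, across rows 110-150. Next I'll zoom in on both views.

```bash
cat > h.py <<'E'
import numpy as np,cv2
from scipy.spatial.transform import Rotation as R
from bench import ctrl
def cam(n,s=None):
    i=ctrl.camera_info(n);f=200/np.tan(np.radians(i["vertical_fov"]/2))
    K=np.array([[f,0,i["cx"]],[0,f,i["cy"]],[0,0,1]])
    if n=="wrist":
        T=np.eye(4);T[:3,:3]=R.from_rotvec(s["tcp_rot"]).as_matrix();T[:3,3]=s["ee_pos"]
        M=np.linalg.inv(T@i["hand_eye"])
    else:
        M=np.eye(4);M[:3,:3]=R.from_rotvec(i["rvec"]).as_matrix();M[:3,3]=i["tvec"]
    return K,M
def ray(c,p):
    K,M=c;d=M[:3,:3].T@np.linalg.inv(K)@[p[0],p[1],1];return -M[:3,:3].T@M[:3,3],d/np.linalg.norm(d)
def plane(c,p,z):
    o,d=ray(c,p);return o+d*(z-o[2])/d[2]
def tri(c1,p1,c2,p2):
    o1,d1=ray(c1,p1);o2,d2=ray(c2,p2)
    t=np.linalg.lstsq(np.c_[d1,-d2],o2-o1,rcond=None)[0];a=o1+d1*t[0];b=o2+d2*t[1];return (a+b)/2,np.linalg.norm(a-b)
def proj(c,X):
    K,M=c;x=K@(M[:3,:3]@X+M[:3,3]);return x[:2]/x[2]
E
python3 - <<'E'
from h import *
a=cv2.imread("pics/scene0.png")[145:225,295:395];b=cv2.imread("pics/top0.png")[170:240,305:405]
a=cv2.resize(a,None,fx=7,fy=7,interpolation=2)[:300+0] if 0 else cv2.resize(a,None,fx=4,fy=4,interpolation=2)
b=cv2.resize(b,None,fx=4,fy=4,interpolation=2)
cv2.imwrite("pics/crop.png",np.hstack([a,cv2.copyMakeBorder(b,0,40,0,0,0)]))
t=cam("top");
for p in [(357,207),(331,205),(382,212)]:print(plane(t,p,.08))
print(plane(t,(315,222),0),plane(t,(397,229),0),plane(t,(483,150),0),plane(t,(483,240),0),plane(t,(107,248),0))
E
```

```text
[ 0.46953639 -0.07756912  0.08      ]
[4.77708293e-01 1.72574520e-04 8.00000000e-02]
[ 0.45242954 -0.15168961  0.08      ]
[0.4349834  0.05021722 0.        ] [ 0.40567202 -0.20979218  0.        ] [ 0.65554016 -0.50307507  0.        ] [ 0.36366824 -0.47921659  0.        ] [0.36983924 0.71348877 0.        ]
```

View pics/crop.png

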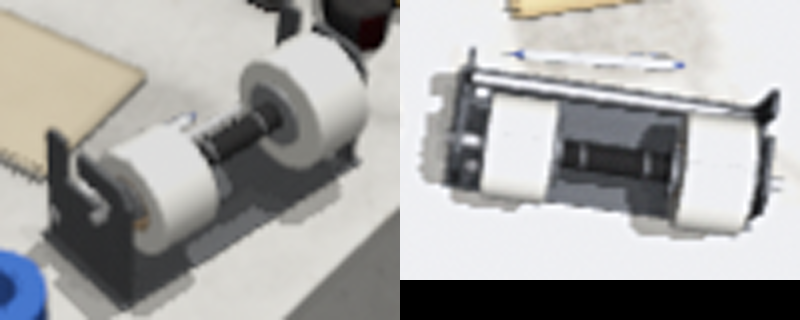

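The left crop shows two cheeks with the horns at the back (far from the robot). The big roll is on the right. The sleeve lies between the rolls, with its centre near (357,208) in the top view. The axle yaw is about -9.7°. I'm moving to a hover for a wrist view.

```bash
python3 -m crank '[[0,0,-0.344,1,-1,-0.25,1],[0,0,-0.344,1,-1,-0.25,1],[0,0,-0.344,1,-1,-0.25,1],[0,0,-0.344,1,-1,-0.25,1],[0,0,-0.344,1,-1,-0.25,1],[0,0,-0.344,1,-1,-0.25,1],[0,0,-0.344,1,-1,-0.25,1],[0,0,-0.344,1,-1,-0.25,1]]' 70
cat >> h.py <<'E'
def togo(X,yaw):
    s=ctrl.state();M=R.from_rotvec(s["tcp_rot"]);x=np.array([-np.sin(yaw),np.cos(yaw),0]);y=np.array([np.cos(yaw),np.sin(yaw),0])
    T=R.from_matrix(np.c_[x,y,[0,0,-1]])
    print("t",s["time"],"pos",s["ee_pos"].round(4),"shift",(M.inv().apply(np.array(X)-s["ee_pos"])/.08).round(3),"turn",((M.inv()*T).as_rotvec()/np.pi).round(4))
    print("F",s["contact_force"].round(1),"T",s["ft_torque"].round(2),"w",round(s["gripper_width"],4),"ff",round(s["finger_force"],1))
E
python3 -c "
from h import *
togo([.465,-.08,.25],np.radians(-9.7))"
```

```text
time: 0.9
ee_pos: [0.2565, -0.515, 0.2509]
tcp_rot: [-2.397, -2.03, -0.001]
contact_force: [-0.7, -0.5, -0.7]
gripper_width: 0.0854
finger_force: 0.0
t 0.9 pos [ 0.2565 -0.515   0.2509] shift [5.792 1.676 0.016] turn [-0.0001 -0.0003  0.0012]
F [-0.7 -0.5 -0.7] T [-0.01  0.02  0.  ] w 0.0854 ff 0.0
```

```bash
for i in 1; do
python3 -m crank '[[0,0,0,0.5,0.14,0,1],[0,0,0,0.965,0.28,0,1]]' >/dev/null
python3 -m crank '[[0,0,0,0.5,0.14,0,1],[0,0,0,0.965,0.28,0,1]]' >/dev/null
python3 -m crank '[[0,0,0,0.5,0.14,0,1],[0,0,0,0.965,0.28,0,1]]'
python3 -m crank '[[0,0,0,0.5,0.14,0,1],[0,0,0,0.965,0.28,0,1]]' >/dev/null
python3 -m crank '[[0,0,0,0.5,0.14,0,1],[0,0,0,0.965,0.28,0,1]]' >/dev/null
python3 -m crank '[[0,0,0,0.5,0.14,0,1],[0,0,0,0.965,0.28,0,1],[0,0,0,0.965,0.28,0,1],[0,0,0,0.965,0.28,0,1]]'
done
python3 - <<'E'
from h import *
togo([.465,-.08,.25],np.radians(-9.7))
s=ctrl.state();im=ctrl.grab_frame("wrist");cv2.imwrite("pics/w1.png",im)
import pickle;pickle.dump(s,open("s1.pkl","wb"))
E
```

```text
time: 1.5
ee_pos: [0.3619, -0.2962, 0.2513]
tcp_rot: [-2.402, -2.025, -0.0]
contact_force: [0.5, 0.2, -0.6]
gripper_width: 0.0854
finger_force: 0.0
time: 2.3
ee_pos: [0.4664, -0.0801, 0.2511]
tcp_rot: [-2.398, -2.028, 0.001]
contact_force: [0.0, -1.1, -0.5]
gripper_width: 0.0852
finger_force: 0.0
t 2.3 pos [ 0.4664 -0.0801  0.2511] shift [-0.002 -0.017  0.014] turn [-0.0002  0.      0.0008]
F [ 0.  -1.1 -0.5] T [-0.03  0.02  0.01] w 0.0852 ff 0.0
```

View pics/w1.png

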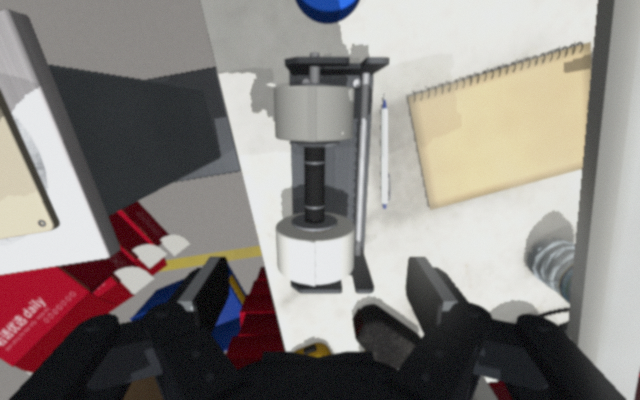

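The wrist view shows the axle vertical in the picture. The sleeve is at column 315, rows 147-222, with rings at about rows 156 and 207. A tie rod at column 363 runs behind it. I'm taking a second view with a sideways baseline to get the heights.

```bash
python3 -m crank '[[0,0,0,-0.2,0.4,0,1],[0,0,0,-0.4,0.7,0,1],[0,0,0,-0.4,0.7,0,1],[0,0,0,-0.4,0.7,0,1]]'
python3 - <<'E'
from h import *
import pickle
s=ctrl.state();im=ctrl.grab_frame("wrist");cv2.imwrite("pics/w2.png",im);pickle.dump(s,open("s2.pkl","wb"))
s1=pickle.load(open("s1.pkl","rb"))
a=cv2.imread("pics/w1.png");c=cam("wrist",s)
for z in(.075,):
  X=plane(cam("wrist",s1),(315,182),z);print(X,proj(c,X))
p=proj(c,X).astype(int)
A=a[40:300,240:440];B=im[p[1]-142:p[1]+118,p[0]-95:p[0]+105];print("B origin",p[0]-95,p[1]-142)
cv2.imwrite("pics/pair.png",np.hstack([cv2.resize(x,None,fx=2,fy=2,interpolation=2) for x in(A,B)]))
E
```

```text
time: 2.75
ee_pos: [0.5152, -0.1234, 0.2508]
tcp_rot: [-2.403, -2.022, 0.002]
contact_force: [-0.2, -0.1, -1.1]
gripper_width: 0.0852
finger_force: 0.0
[ 0.46371171 -0.07981457  0.075     ] [261.71848951 149.82117244]
B origin 166 7
```

View pics/pair.png

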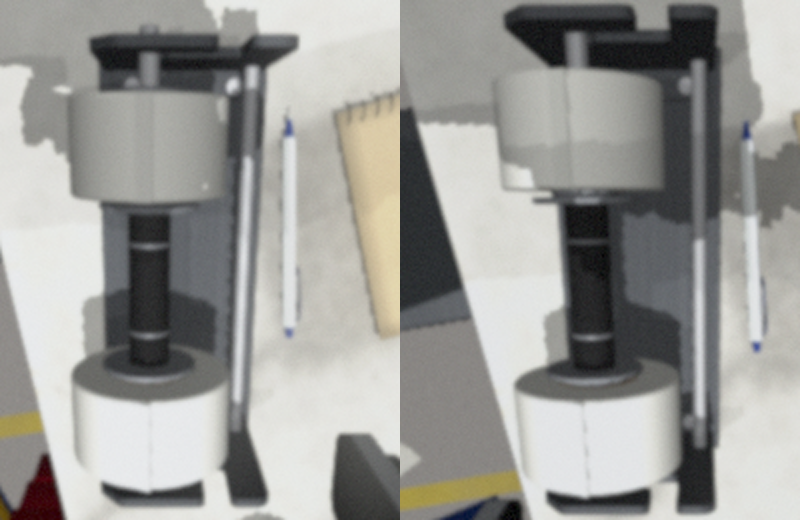

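Both crops show the sleeve and rings: A has the rings at crop y 246 and 336, B at y 241 and 337. The tie rod is behind, at crop x 246 in A and 298 in B. I'm triangulating the lines now.

Run:
```python
from h import *
import pickle
s1,s2=[pickle.load(open(f"s{i}.pkl","rb")) for i in(1,2)]
c1,c2=cam("wrist",s1),cam("wrist",s2)
def fl(im,rows,lo,hi,dark):
    g=cv2.GaussianBlur(cv2.cvtColor(im,6),(0,0),.7).astype(float);P=[]
    for r in rows:
        v=g[r,lo:hi]; t=np.interp(.5,[0,1],[v.min(),np.median(v[[0,1,-2,-1]])]) if dark else None
        if dark:
            k=np.where(v<47)[0]; P.append((lo+(k[0]+k[-1])/2,r,k[-1]-k[0]))
    return np.array(P)
a=cv2.imread("pics/w1.png");b=cv2.imread("pics/w2.png")
A=fl(a,range(167,203,5),298,332,1);B=fl(b,range(133,172,5),243,281,1);print(A.T.round(1),B.T.round(1),sep="\n")
def line(c,P):
    o,_=ray(c,P[0][:2]);D=np.array([ray(c,p[:2])[1] for p in P]);n=np.linalg.svd(D)[2][2];return o,n
def inter(c1,P,c2,Q):
    o1,n1=line(c1,P);o2,n2=line(c2,Q);d=np.cross(n1,n2);d/=np.linalg.norm(d);d*=np.sign(d[1])
    p=np.linalg.lstsq(np.array([n1,n2,d]),np.array([n1@o1,n2@o2,d@np.array([.464,-.08,.075])]),rcond=None)[0];return p,d
for nm,P,Q in [("sleeve",A,B),("sleeve hand",[(240+149/2,40+246/2),(240+149/2,40+336/2)],[(166+189.5/2,7+241/2),(166+192.5/2,7+337/2)]),
   ("rod",[(240+253/2,40+70/2),(240+236/2,40+425/2)],[(166+299/2,7+65/2),(166+300/2,7+440/2)])]:
    p,d=inter(c1,P,c2,Q);print(nm,p,d,"yaw",np.degrees(np.arctan2(-d[0],d[1])))
    if nm=="sleeve":ps,ds=p,d
    else:
        v=(p-ps);v-=v@ds*ds;print(" rel axle",v,np.hypot(*v[:2]))
for r,q in [((149,246),(189.5,241)),((149,336),(192.5,337))]:
    X,e=tri(c1,(240+r[0]/2,40+r[1]/2),c2,(166+q[0]/2,7+q[1]/2));print("ring",X,e,"along",(X-ps)@ds)
# scene/top check
for n,pt in(("top",None),("scene",None)): print(n,proj(cam(n),ps))
```

```text
[[314.5 314.5 314.5 314.5 314.5 314.5 314.  314. ]
 [167.  172.  177.  182.  187.  192.  197.  202. ]
 [ 17.   17.   17.   17.   19.   19.   20.   20. ]]
[[260.5 261.  261.  261.5 261.5 262.  262.  262.5]
 [133.  138.  143.  148.  153.  158.  163.  168. ]
 [ 21.   20.   20.   19.   19.   20.   20.   21. ]]
sleeve [ 0.46307508 -0.07970844  0.07292548] [0.18146313 0.98174027 0.05707174] yaw -10.472255868432914
sleeve hand [ 0.46311128 -0.08006362  0.07356482] [ 0.16446037  0.97565454 -0.14508965] yaw -9.568068792112316
 rel axle [ 9.16687085e-05 -5.51248041e-05  6.56783011e-04] 0.00010696679929486703
rod [ 0.51880301 -0.08933806  0.03372719] [1.68332310e-01 9.85730182e-01 4.92001599e-04] yaw -9.690871387012916
 rel axle [ 0.05601434 -0.0080801  -0.03910821] 0.056594118973354646
ring [ 0.46743096 -0.05831536  0.07711221] 0.00212446674361802 along 0.022031824788817447
ring [ 0.45924579 -0.10573018  0.08225274] 0.0015540320530556754 along -0.02570913938561126
top [357.57099464 209.40418272]
scene [351.57284216 180.84672947]
```

The sleeve axis is at z≈0.0735 (expected 0.075), with its middle at (0.4634, -0.0805) and yaw -9.7°. The tie rod is low (z 0.034), 56 mm behind the seat and clear of the fingers. I'm computing the move to the grasp.

```bash
python3 -c "
from h import *
togo([.4634,-.0805,.056],np.radians(-9.7))"
```

```text
t 2.8 pos [ 0.5149 -0.1225  0.2509] shift [ 0.409 -0.719  2.438] turn [-0.0006  0.     -0.0002]
F [0.2 0.6 0.3] T [-0.05  0.01  0.02] w 0.0852 ff 0.0
```

```bash
python3 -m crank '[[0,0,0,0.2,-0.36,0.3,0.6],[0,0,0,0.409,-0.719,0.6,0.6],[0,0,0,0.409,-0.719,0.8,0.6],[0,0,0,0.409,-0.719,0.8,0.6]]' 70
python3 -m crank '[[0,0,0,0,0,0.3,0.6],[0,0,0,0,0,0.6,0.6],[0,0,0,0,0,0.8,0.6],[0,0,0,0,0,0.8,0.6],[0,0,0,0,0,0.8,0.6]]'
python3 - <<'E'
from h import *
togo([.4634,-.0805,.056],np.radians(-9.7))
cv2.imwrite("pics/w3.png",ctrl.grab_frame("wrist"))
E
```

```text
time: 3.2
ee_pos: [0.4621, -0.0791, 0.1861]
tcp_rot: [-2.396, -2.027, 0.005]
contact_force: [-0.9, -0.4, -0.1]
gripper_width: 0.0512
finger_force: 0.0
time: 3.7
ee_pos: [0.4657, -0.0801, 0.1241]
tcp_rot: [2.399, 2.027, 0.001]
contact_force: [0.6, 0.7, -0.4]
gripper_width: 0.0513
finger_force: 0.0
t 3.7 pos [ 0.4657 -0.0801  0.1241] shift [-0.01  -0.028  0.852] turn [0.0004 0.     0.0005]
F [ 0.6  0.7 -0.4] T [ 0.02 -0.03 -0.04] w 0.0513 ff 0.0
```

View pics/w3.png

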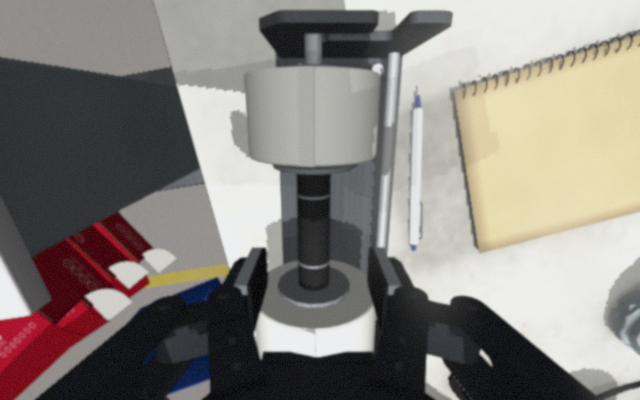

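Fingers straddle the sleeve: inner faces at columns 265 and 372, sleeve at 313. That fits the 2 mm still to go. Next: descend, then close.

```bash
python3 -m crank '[[0,0,0,-0.01,-0.028,0.3,0.6],[0,0,0,-0.01,-0.028,0.6,0.6],[0,0,0,-0.01,-0.028,0.85,0.6],[0,0,0,-0.01,-0.028,0.85,0.6],[0,0,0,-0.01,-0.028,0.85,0.6],[0,0,0,-0.01,-0.028,0.85,0.6]]'
python3 -c "
from h import *
togo([.4634,-.0805,.056],np.radians(-9.7))"
```

```text
time: 4.35
ee_pos: [0.4638, -0.0804, 0.0567]
tcp_rot: [2.398, 2.027, 0.003]
contact_force: [0.9, -0.0, -0.3]
gripper_width: 0.0511
finger_force: 0.0
t 4.35 pos [ 0.4638 -0.0804  0.0567] shift [-0.002 -0.005  0.009] turn [ 0.0008 -0.0001  0.0006]
F [ 0.9 -0.  -0.3] T [ 0.01 -0.03 -0.01] w 0.0511 ff 0.0
```

```bash
python3 -m crank '[[0,0,0,0,0,0,0.3],[0,0,0,0,0,0,0.2],[0,0,0,0,0,0,0],[0,0,0,0,0,0,0],[0,0,0,0,0,0,0],[0,0,0,0,0,0,0]]' 70
python3 -c "
from h import *
togo([.4634,-.0805,.056],np.radians(-9.7))"
```

```text
time: 4.95
ee_pos: [0.4638, -0.0806, 0.0562]
tcp_rot: [2.397, 2.027, 0.003]
contact_force: [0.4, -0.4, 7.1]
gripper_width: 0.0198
finger_force: 68.1
t 4.95 pos [ 0.4638 -0.0806  0.0562] shift [ 0.    -0.005  0.003] turn [0.0008 0.     0.0008]
F [ 0.4 -0.4  7.1] T [-0.13 -0.11  0.22] w 0.0198 ff 68.1
```

```bash
python3 -m crank '[[0,0,0,0,0,-0.03,0],[0,0,0,0,0,-0.06,0],[0,0,0,0,0,-0.0875,0],[0,0,0,0,0,-0.0875,0],[0,0,0,0,0,-0.0875,0],[0,0,0,0,0,-0.0875,0]]'
python3 - <<'E'
from h import *
togo([.4634,-.0805,.063],np.radians(-9.7))
s=ctrl.state();im=ctrl.grab_frame("wrist");cv2.imwrite("pics/w4.png",im)
cv2.imwrite("pics/s4.png",np.vstack([cv2.resize(im[0:220,180:480],None,fx=2,fy=2),np.zeros((0,600,3),np.uint8)]))
E
```

```text
time: 5.55
ee_pos: [0.4627, -0.0803, 0.0623]
tcp_rot: [2.399, 2.028, 0.0]
contact_force: [2.3, -1.0, -4.8]
gripper_width: 0.0202
finger_force: 68.6
t 5.55 pos [ 0.4627 -0.0803  0.0623] shift [-0.001  0.009 -0.009] turn [ 0.     -0.      0.0006]
F [ 2.3 -1.  -4.8] T [-0.16 -0.37 -0.05] w 0.0202 ff 68.6
```

View pics/s4.png

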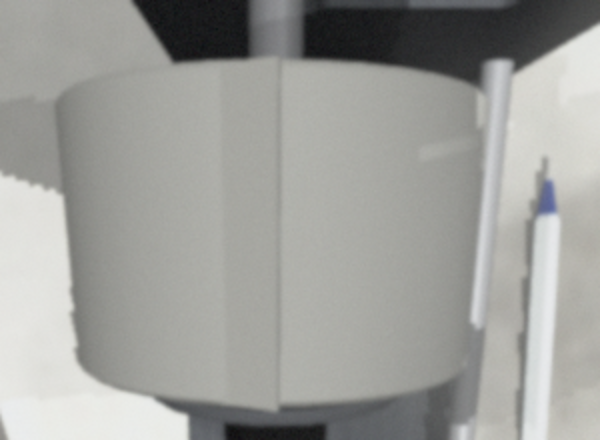

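The wrist crop shows the small (left) roll and its pin clear of the seat area, with no visible tilt. Next I run back gently, watching the force.

```bash
python3 -m crank '[[0,0,0,0,0.03,-0.005,0],[0,0,0,0,0.06,-0.005,0],[0,0,0,0,0.1,-0.005,0],[0,0,0,0,0.125,-0.005,0],[0,0,0,0,0.125,-0.005,0]]'
python3 -c "
from h import *
togo([.4634,-.0805,.063],np.radians(-9.7))"
```

```text
time: 6.1
ee_pos: [0.4729, -0.082, 0.0627]
tcp_rot: [2.399, 2.028, 0.0]
contact_force: [1.0, 0.3, -5.9]
gripper_width: 0.0197
finger_force: 68.7
t 6.1 pos [ 0.4729 -0.082   0.0627] shift [-0.001 -0.12  -0.004] turn [ 0.0001 -0.      0.0006]
F [ 1.   0.3 -5.9] T [-0.14  0.05  0.02] w 0.0197 ff 68.7
```

```bash
python3 -m crank '[[0,0,0,0,0.06,0,0],[0,0,0,0,0.12,0,0],[0,0,0,0,0.18,0,0],[0,0,0,0,0.24,0,0],[0,0,0,0,0.29,0,0],[0,0,0,0,0.29,0,0],[0,0,0,0,0.29,0,0]]'
python3 -m crank '[[0,0,0,0,0.015,0,0],[0,0,0,0,0.03,0,0],[0,0,0,0,0.03,0,0],[0,0,0,0,0.03,0,0]]'
python3 -c "
from h import *
togo([.4634,-.0805,.063],np.radians(-9.7))"
```

```text
time: 6.8
ee_pos: [0.4952, -0.0859, 0.0626]
tcp_rot: [-2.399, -2.028, 0.0]
contact_force: [0.1, -0.7, -5.9]
gripper_width: 0.0199
finger_force: 68.7
time: 7.2
ee_pos: [0.4978, -0.0862, 0.0627]
tcp_rot: [2.399, 2.028, 0.0]
contact_force: [-0.5, 0.2, -5.0]
gripper_width: 0.0199
finger_force: 68.8
t 7.2 pos [ 0.4978 -0.0862  0.0627] shift [-0.001 -0.436 -0.003] turn [ 0.     -0.      0.0006]
F [-0.5  0.2 -5. ] T [-0.04 -0.    0.  ] w 0.0199 ff 68.8
```

```bash
python3 -m crank '[[0,0,0,0,0.012,0,0],[0,0,0,0,0.025,0,0],[0,0,0,0,0.025,0,0],[0,0,0,0,0.025,0,0]]'
python3 -m crank '[[0,0,0,0,0.006,0,0],[0,0,0,0,0.012,0,0],[0,0,0,0,0.012,0,0],[0,0,0,0,0.012,0,0]]'
python3 -c "
from h import *
togo([.4634,-.0805,.063],np.radians(-9.7))"
```

```text
time: 7.6
ee_pos: [0.4997, -0.0866, 0.0627]
tcp_rot: [2.399, 2.028, 0.0]
contact_force: [-1.2, 0.1, -4.6]
gripper_width: 0.0198
finger_force: 68.8
time: 8.0
ee_pos: [0.5007, -0.0867, 0.0627]
tcp_rot: [2.399, 2.028, -0.0]
contact_force: [0.4, -0.1, -6.2]
gripper_width: 0.0199
finger_force: 68.8
t 8.0 pos [ 0.5007 -0.0867  0.0627] shift [-0.001 -0.472 -0.003] turn [-0.      0.      0.0006]
F [ 0.4 -0.1 -6.2] T [-0.23  0.04 -0.01] w 0.0199 ff 68.8
```

```bash
python3 -m crank '[[0,0,0,0,0.006,0,0],[0,0,0,0,0.012,0,0],[0,0,0,0,0.012,0,0],[0,0,0,0,0.012,0,0]]'
python3 -m crank '[[0,0,0,0,0.006,0,0],[0,0,0,0,0.012,0,0],[0,0,0,0,0.012,0,0],[0,0,0,0,0.012,0,0]]'
python3 -c "
from h import *
togo([.4634,-.0805,.063],np.radians(-9.7))"
```

```text
time: 8.4
ee_pos: [0.5016, -0.0869, 0.0627]
tcp_rot: [-2.399, -2.028, 0.0]
contact_force: [0.0, -0.2, -5.2]
gripper_width: 0.02
finger_force: 68.8
time: 8.8
ee_pos: [0.5019, -0.087, 0.0626]
tcp_rot: [-2.399, -2.027, 0.001]
contact_force: [-2.1, 0.7, -4.6]
gripper_width: 0.0201
finger_force: 68.8
t 8.8 pos [ 0.5019 -0.087   0.0626] shift [-0.001 -0.488 -0.004] turn [-0.0004  0.      0.0006]
F [-2.1  0.7 -4.6] T [ 0.03  0.44 -0.13] w 0.0201 ff 68.8
```

```bash
python3 -m crank '[[0,0,0,0,0.006,0,0],[0,0,0,0,0.012,0,0],[0,0,0,0,0.012,0,0],[0,0,0,0,0.012,0,0]]'
python3 - <<'E'
from h import *
togo([.4634,-.0805,.063],np.radians(-9.7))
im=ctrl.grab_frame("wrist");sc=ctrl.grab_frame("scene")[140:225,290:400]
cv2.imwrite("pics/p5.png",np.vstack([cv2.resize(im[0:150,180:480],(600,300)),cv2.resize(sc,(388,300),interpolation=2)[:, :].copy() if 0 else cv2.copyMakeBorder(cv2.resize(sc,(388,300),interpolation=2),0,0,0,212,0)]))
E
```

```text
time: 9.2
ee_pos: [0.5019, -0.087, 0.0624]
tcp_rot: [-2.398, -2.027, 0.004]
contact_force: [-4.6, 1.0, -4.1]
gripper_width: 0.0198
finger_force: 69.0
t 9.2 pos [ 0.5019 -0.087   0.0624] shift [-0.    -0.488 -0.006] turn [-0.001   0.0001  0.0007]
F [-4.6  1.  -4.1] T [ 0.24  1.04 -0.09] w 0.0198 ff 69.0
```

View pics/p5.png

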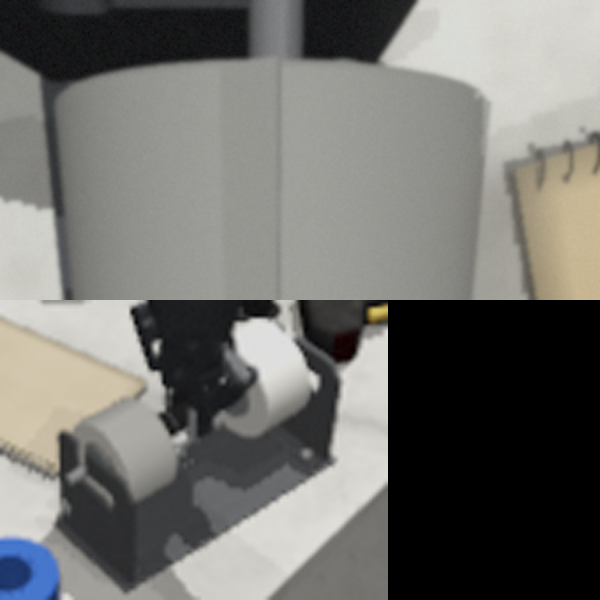

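The scene crop shows the axle at the back of the J-slots, both rolls on and level, and the contact force is a steady ~4.6 N at the stops. I'll ease off about 1 mm from the stops and lift straight up.

```bash
python3 -m crank '[[0,0,0,0,-0.03,0,0],[0,0,0,0,-0.03,0,0],[0,0,0,0,-0.03,-0.06,0],[0,0,0,0,-0.03,-0.12,0],[0,0,0,0,-0.03,-0.18,0],[0,0,0,0,-0.03,-0.18,0],[0,0,0,0,-0.03,-0.18,0]]'
python3 -c "
from h import *
togo([.5009,-.087,.18],np.radians(-9.7))"
```

```text
time: 10.0
ee_pos: [0.5016, -0.0869, 0.0775]
tcp_rot: [2.399, 2.027, 0.001]
contact_force: [0.5, 1.1, -5.9]
gripper_width: 0.0203
finger_force: 68.9
t 10.0 pos [ 0.5016 -0.0869  0.0775] shift [-0.003 -0.007 -1.282] turn [ 0.0004 -0.      0.0006]
F [ 0.5  1.1 -5.9] T [-0.09 -0.03 -0.05] w 0.0203 ff 68.9
```

Free of contact and rising. I'm continuing straight up.

```bash
python3 -m crank '[[0,0,0,0,0,-0.08,0],[0,0,0,0,0,-0.16,0],[0,0,0,0,0,-0.24,0],[0,0,0,0,0,-0.32,0],[0,0,0,0,0,-0.4,0],[0,0,0,0,0,-0.48,0],[0,0,0,0,0,-0.54,0],[0,0,0,0,0,-0.6,0],[0,0,0,0,0,-0.64,0],[0,0,0,0,0,-0.64,0]]'
python3 -m crank '[[0,0,0,0,0,-0.08,0],[0,0,0,0,0,-0.2,0],[0,0,0,0,0,-0.32,0],[0,0,0,0,0,-0.44,0],[0,0,0,0,0,-0.54,0],[0,0,0,0,0,-0.6,0],[0,0,0,0,0,-0.64,0],[0,0,0,0,0,-0.66,0],[0,0,0,0,0,-0.66,0],[0,0,0,0,0,-0.66,0]]'
python3 - <<'E'
from h import *
togo([.5009,-.087,.18],np.radians(-9.7))
im=ctrl.grab_frame("wrist");cv2.imwrite("pics/w6.png",im);sc=ctrl.grab_frame("scene");cv2.imwrite("pics/sc6.png",sc)
a=cv2.resize(im,(480,300));b=cv2.resize(sc[110:235,280:410],(312,300),interpolation=2)
cv2.imwrite("pics/p6.png",np.hstack([a,b]))
E
```

```text
time: 11.0
ee_pos: [0.5014, -0.0868, 0.1287]
tcp_rot: [2.399, 2.028, 0.001]
contact_force: [0.9, -0.7, -5.3]
gripper_width: 0.02
finger_force: 68.9
time: 12.0
ee_pos: [0.5009, -0.0867, 0.1808]
tcp_rot: [-2.399, -2.028, 0.001]
contact_force: [-0.4, -1.0, -6.5]
gripper_width: 0.02
finger_force: 68.9
t 12.0 pos [ 0.5009 -0.0867  0.1808] shift [-0.003  0.     0.01 ] turn [-0.0002 -0.      0.0007]
F [-0.4 -1.  -6.5] T [-0.11 -0.   -0.03] w 0.02 ff 68.9
```

View pics/p6.png

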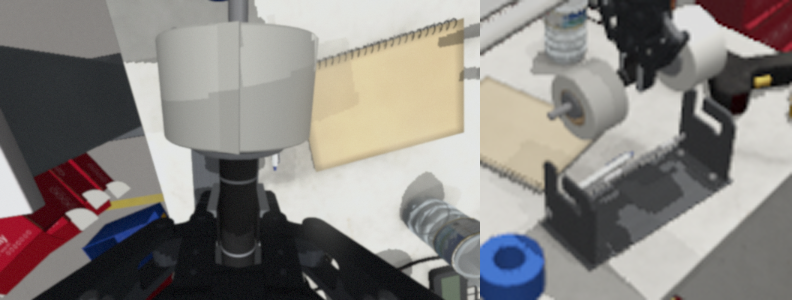

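The axle is free in the air with both rolls on, and the wrist view of the left roll is unchanged from before the lift. A numeric level check comes next, using the left pin tip near scene (310,159).

Run:
```python
from h import *
s=ctrl.state();M=R.from_rotvec(s["tcp_rot"]).as_matrix();c=s["ee_pos"]-M[:,2]*.0187
for a in(-3,0,3):
    t=np.radians(a);d=M[:,0]*np.cos(t)+np.array([0,0,np.sin(t)])
    print(a,"scene tip",proj(cam("scene"),c+.128*d).round(1),"roll face L",proj(cam("scene"),c+.099*d-[0,0,.003]).round(1),"wrist tip",proj(cam("wrist",s),c+.128*d).round(1),"wrist pin@.102 ",proj(cam("wrist",s),c+.099*d+[0,0,.037]).round(1),"R face bottom",(c-.1*d)[2].round(4))
g=cv2.imread("pics/sc6.png")
# left roll outer face: ellipse centre from mask
b=cv2.cvtColor(g,6)[135:172,300:345];print(b[::2,::2])
```

```text
-3 scene tip [307.9 160.5] roll face L [316.6 156.5] wrist tip [317.9 -42.3] wrist pin@.102  [317.9  19.8] R face bottom 0.2047
0 scene tip [307.7 158.6] roll face L [316.5 154.9] wrist tip [317.9 -52.2] wrist pin@.102  [317.9  13.5] R face bottom 0.1995
3 scene tip [307.7 156.5] roll face L [316.6 153.4] wrist tip [318.  -62.1] wrist pin@.102  [317.9   7.6] R face bottom 0.1943
[[214 150 138 132 124 118 128 127 131 114 113 141 159 152 158 173 190 212
  214  97  29  22  25]
 [213 155 154 152 143 137 133 126 131 133 146 152 158 164 169 170 170 190
  213 103  23  31  31]
 [203 155 154 155 154 153 153 149 155 166 173 179 181 170 170 169 169 171
  178  69  50  31  36]
 [214 196 197 198 197 189 139 146 167 178 185 186 186 184 180 170 170 170
  165  52  51  30  34]
 [216 215 213 215 215 165 128 128 129 148 186 185 185 186 186 182 170 170
  168 136  35  42  35]
 [215 215 214 212 212 127 128 128 128 128 154 186 186 186 186 184 175 168
  166 162  53 141 175]
 [211 210 210 209 207 127 128 111 112 127 128 172 185 184 183 182 180 165
  162 161 177 213 201]
 [180 200 208 205 205 127 125  79  88 1
[... 425 characters left out ...]
130 124 125 215 213]
 [199 198 199 198 170 112 175 128 114  94  94  97 128 128 150 142 137 130
  121 115 160 213 212]
 [199 198 198 198 198 199 198 176 127 114  92  91 127 128 140 130 124 116
  120 160 211 211 209]
 [199 199 198 198 198 198 197 194 146 127 128 126 128 127 129 118 109 151
  192 205 206 209 211]
 [198 197 198 198 198 197 196 196 194 147 128 127 127 128 113 104 178 193
  196 197 201 207 210]
 [196 196 197 198 198 196 196 196 195 194 170 126 128 118 105 170 184 183
  185 187 188 194 199]
 [186 188 193 198 197 198 196 196 196 195 194 188 171 123 165 183 187 183
  186 180 174 173 182]
 [187 188 188 189 190 198 198 196 196 196 189 178 122 167 181 183 181 180
  175 177 177 171 175]]
```

The tip is observed at about (308.5,158) against (307.7,158.6) predicted for level, so the axle is level within about a degree. I'll hold briefly to check stillness and hand in.

```bash
python3 -m crank '[[0,0,0,0,0,0,0],[0,0,0,0,0,0,0],[0,0,0,0,0,0,0],[0,0,0,0,0,0,0],[0,0,0,0,0,0,0]]'
python3 - <<'E'
from h import *
a=cv2.imread("pics/w6.png");b=ctrl.grab_frame("wrist")
print("diff on roll",cv2.absdiff(a,b)[20:210,200:430].mean(),"qd",abs(ctrl.state()["qd"]).max())
print(ctrl.close_job())
E
```

```text
time: 12.6
ee_pos: [0.5011, -0.0868, 0.1811]
tcp_rot: [2.399, 2.028, -0.0]
contact_force: [-0.1, -0.0, -5.6]
gripper_width: 0.0201
finger_force: 68.9
diff on roll 1.7427078565980167 qd 0.004494883754679759
the job is handed in; nothing more can be done
None
```

The axle is out of the holder, taken up, back to the stops and straight up. It is held by the sleeve, level within about 1° and still, with both rolls on and clear above the holder; the job was handed in at 12.7 s.

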